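Lock the back of a display frame with its quarter-turn fastener

TASK

A deep display frame lies face down on the bench with its sprung, hinged back panel standing slightly ajar. Set a fingertip in the slot of the panel's round fastener, press the panel fully home with it and turn the fastener a quarter turn clockwise (seen from above) to its stop, so that the panel stays locked shut when you let go and move clear. Do not grip or lift the panel open, and leave the jar, dish, brush rest and glue bottle where they stand.

Things in the scene. Friction and masses are not known exactly. Their poses are not given: they have to be found in the camera images.
- frame: Dark wooden frame lying flat, fixed to the bench: 260 mm along its x, 300 along its y, 55 high, rails 20 wide. Origin: centre of its underside, at bench height; z up. Its -x rail is the near one (towards the robot, give or take yaw), its +x rail carries the hinge. With the panel shut, the fastener's axis is at x = -58 mm, y = 0 in this frame and the panel's top is flush with the rails, 55 mm up.
- panel (a joint): Hinge angle (rad) of the plywood back panel (216 x 256 mm, 6 thick) filling the frame. 0 = shut and flush, on its stop; grows as the near edge rises. Hinge line: along the frame's y at x = +110 mm, 52 mm up. A spring holds it ajar at about 0.13 rad (fastener 22 mm up); pressing it shut at the fastener takes about 4 to 6 N; unlocked, it rises again when let go.
- fastener (a joint): Angle (rad) of the slotted disc in the panel: 0 = unlocked, slot parallel to the frame's y axis (the hinge line); grows clockwise seen from above to the stop at 1.571 = locked, slot parallel to the frame's x axis. Starts between 0 and 0.25. Turning takes about 0.07 N m plus rubbing; it stays where it is left. A finger narrower than the slot has play and must travel past by that much.
- slot (a point): Centre of the slot's mouth, on the fastener's axis, level with the panel's top; y lies along the slot, z out of the panel, turning with the disc. Disc: steel with a dark slot floor, 71 mm in diameter, flush in the panel within a bright ring (84 mm outside, 2 mm proud). Slot: straight, across the centre, 24 mm wide, 67 long, 14 deep, flat solid floor (41 mm above the bench when the panel is shut).
- keeper (a point): Middle of the hidden keeper lip inside the near rail (about 42 mm up). A tongue under the disc swings beneath it in the last 30 degrees or so of the turn and then holds the panel shut within about 0.015 rad. If the panel is not pressed home, the tongue jams on the lip or passes above it; it must then be turned back before the panel can shut.
- jar: Bystander: clear jar with a wooden lid, 68 mm in diameter, 85 mm high; origin at the centre of its underside. Leave it.
- dish: Bystander: small white bowl, 100 mm across, 35 mm high; origin at the centre of its underside. Leave it.
- brush_rest: Bystander: dark wooden brush rest with four humps, 35 x 120 mm, 28 mm high; origin at the centre of its underside. Leave it.
- glue: Bystander: white glue bottle with an orange cap, 40 mm in diameter, 100 mm high; origin at the centre of its underside. Leave it.

How it is judged:
At the end, for the whole second after the job is handed in: The panel stays shut on its own (panel joint below 0.03 rad), the fastener is turned to within about 0.22 rad of its locked stop (joint above 1.35 rad), and the four bystanders are within 30 mm of where they began (value of joint panel below 0.03 rad and value of joint fastener above 1.35 rad and distance of each of jar, dish, brush_rest, glue from where it was at the start of the episode below 0.03 m); the robot touches nothing.
It fails at once if the panel is lifted open (beyond 0.3 rad) (value of joint panel above 0.3 rad).
It fails at once if the jar is moved more than 30 mm or lifted (distance of jar from where it was at the start of the episode above 0.03 m).
It fails at once if the dish is moved more than 30 mm or lifted (distance of dish from where it was at the start of the episode above 0.03 m).
It fails at once if the brush rest is moved more than 30 mm or lifted (distance of brush_rest from where it was at the start of the episode above 0.03 m).
It fails at once if the glue is moved more than 30 mm or lifted (distance of glue from where it was at the start of the episode above 0.03 m).
It also fails if it takes over 48 s, if anything falls off the work surface, if the arm or the gripper's body presses on something with over 40 N, if the wrist force passes 120 N, or if a joint passes its speed limit or range.

ROBOT

A 6-joint arm with a two-finger parallel gripper is mounted at the origin on the work surface. World frame = base frame: x ahead of the robot, y to its left, z up, the work surface at z = 0. Lengths are in m, angles in rad, forces in N, time in s.
With the tool pointing down it reaches from about 0.375 to 0.9 m from the base axis. Payload 3.1 kg.
Tool frame: the origin (TCP) lies where the fingers leave the gripper's body, on its centre line; the fingertips stand 73 mm ahead of it and the grasp point (between the pads) lies 54 mm ahead of it; z points along the fingers, y is the line along which they close (so a half turn about z gives the same grasp; the last joint's range is limited). The gripper opens to 85 mm and grips with 20 to 120 N. Pads are 22 mm wide; open, the fingers measure 114 mm over their backs; the gripper's body (76 mm by 85 mm) begins 54 mm behind the grasp point. The pads swing forward as they close: fully open they stand 13 mm farther back than shut.
Start: joints at [-1.387, 0.527, 1.433, -0, 1.181, -0.178], TCP at [0.221, -0.585, 0.304] pointing down, gripper open.
Joint ranges: [-3.08, 3.08], [-0.75, 2.2], [0.22, 2.44], [-1.43, 4.57], [0, 2.65], [-2.85, 2.85]. Speed limits (rad/s): [2.79, 2.79, 3.14, 3.14, 3.14, 3.14].

INTERFACE

Orientations are given as a unit quaternion [x, y, z, w].
In Python, from station import manip gives the robot as it stands.
- The arm moves only by the shell command python3 -m crank 'ROWS' [FORCE]. ROWS is JSON, a list of rows, each an object with "dp": the shift along the tool's x, y, z normalised to -1 to 1, where 1 is 50 cm, a list of three; "delta_rot": the turn, a rotation vector about the tool's x, y, z normalised to -1 to 1, where 1 is 2 pi rad, a list of three; "fingers": the opening, from -1 (shut) to 1 (fully open). A call has 1 to 12 rows; each row shifts and turns the commanded pose from where the row before left it, along the tool's axes as they then stand; what a row does not reach is not made up. A row lasts 1/12 s, in which the tool goes at most 41.7 mm and 7.16 degrees, less where a joint would pass 70% of its speed; a pose out of reach is approached as far as the arm can. A call with a number of a shift or a turn outside -1 to 1 is refused whole. A call with a gripper value outside its range is refused whole. The fingers move at their own pace and stop on an object; FORCE is the grip in N (left out, the last holds). Time passes only in rows, so rows that do not move let the fingers close. It gives the time, the measured TCP pose, the force, the opening and the grip force at its end, in the units of the state.
- manip.sense(): the state, without advancing time (a new reading comes with each control period).
- manip.snapshot(name): name is "scene" or "top" or "wrist"; returns (picture, depth): 480x640x3 uint8, red, green, blue; 480x640 float32, m along the optical axis (not along the pixel's ray), 0 where there is no reading.
- manip.camera_model(name): a dict with "fx", "fy", "cx", "cy" (pixels), "origin" and "attitude" of the camera in the world. Camera axes: x right, y up, looking along -z (the intrinsics and any distortion apply to the point x, -y, -z); pixel columns grow to the right and rows downward; lengths in m; the calibration is good to about 2 mm. A picture is of the moment at which its call begins: read the wrist's pose just before it. camera_model takes no time and is no camera call; for the wrist camera it gives the pose at the moment of the call.
- manip.sign_off(): hands the job in; it is judged then, once.
The state is a dict: "t": time; "q": joint angles; "qd": joint speeds; "tau": joint torques, N m; "tcp_pos": TCP position; "tool_rot": TCP orientation; "force": force on the tool from outside, world axes, zero at the start; "ft_torque": the same for the moment, N m; "finger_gap": opening from 0.0 (shut) to 1.0 (fully open); "gripper_force": force on a finger pad.
Only numpy, scipy, OpenCV 4.12 (cv2) and the standard library are available. Lean on these libraries where they do the work, as an engineer would, in place of code of your own. Each camera call takes 0.05 s, during which the arm holds its last target. There are 200 camera calls.

## Working session

There is one attempt and no reset: what is moved stays moved. The work goes in short steps, Python scripts to look and compute and a shell command to move; the robot and the scene stay as the last step left them, time stands still between calls to the robot, and variables do not carry over. Pictures are saved under pics/ and viewed, at most 10 in all, crops included, and the job is handed in when it is done.

```bash
mkdir -p pics
cat > h.py <<'E'
from station import manip
import numpy as np, cv2
from scipy.spatial.transform import Rotation as R
def cam(name):
    m=manip.camera_model(name); a=np.array(m['attitude'],float)
    Rm=R.from_quat(a).as_matrix() if a.size==4 else a.reshape(3,3)
    return m,Rm,np.array(m['origin'])
def cloud(name,d):
    m,Rm,o=cam(name); v,u=np.mgrid[0:480,0:640]
    p=np.stack([(u-m['cx'])/m['fx']*d,-(v-m['cy'])/m['fy']*d,-d],-1)
    return p@Rm.T+o
E
python3 - <<'E'
from h import *
s=manip.sense(); print(s)
for n in ['top','scene']:
    print(manip.camera_model(n))
    p,d=manip.snapshot(n); cv2.imwrite(f'pics/{n}0.png',p[:,:,::-1]); np.save(f'{n}0.npy',d)
    c=cloud(n,d); 
    for v in range(60,480,120): print([tuple(c[v,u].round(3)) for u in range(80,640,160)])
E
```

```text
{'t': 0.0, 'q': array([-1.38749334e+00,  5.28462081e-01,  1.43389708e+00, -2.10622152e-05,
        1.18144142e+00, -1.78492848e-01]), 'qd': array([ 5.41093609e-04, -1.35203664e-03,  8.99882099e-06, -4.53225459e-04,
        7.53984664e-04, -5.47764124e-04]), 'tau': array([-1.77122220e-03, -4.42359531e+01, -1.78020823e+01, -4.77937538e-04,
        8.45506409e-03, -5.32251363e-06]), 'tcp_pos': array([ 0.22114381, -0.58396095,  0.30293764]), 'tool_rot': array([ 9.83681222e-01,  1.79916744e-01, -1.23935607e-05, -1.10393895e-03]), 'force': array([-0.54441439, -0.24174309, -0.68546368]), 'ft_torque': array([0.0549396 , 0.01307257, 0.00726812]), 'gripper_force': 0.0, 'finger_gap': 0.9999041731277752}
{'fx': 611.8652282281922, 'fy': 611.8652282281922, 'cx': 321.69084499254683, 'cy': 236.04147739136522, 'origin': array([0.45991506, 0.04264469, 1.31084178]), 'attitude': array([ 0.03743081, -0.0281257 , -0.70587618,  0.70678617])}
[(np.float64(1.265), np.float64(0.912), np.float64(-0.741)), (np.float64(1.266), np.float64(0.355), np.float64(-0.747)), (np.float64(1.262), np.float64(-0.2), np.float
[... 1283 characters left out ...]
np.float64(-0.444), np.float64(-0.004)), (np.float64(0.185), np.float64(-0.059), np.float64(-0.002)), (np.float64(0.292), np.float64(0.321), np.float64(-0.002)), (np.float64(0.402), np.float64(0.695), np.float64(0.0))]
[(np.float64(0.526), np.float64(-0.398), np.float64(-0.002)), (np.float64(0.63), np.float64(-0.118), np.float64(0.024)), (np.float64(0.682), np.float64(0.161), np.float64(-0.001)), (np.float64(0.759), np.float64(0.437), np.float64(-0.001))]
[(np.float64(0.786), np.float64(-0.371), np.float64(-0.0)), (np.float64(0.846), np.float64(-0.151), np.float64(-0.001)), (np.float64(0.906), np.float64(0.069), np.float64(-0.002)), (np.float64(0.618), np.float64(0.791), np.float64(-0.748))]
```

View pics/top0.png

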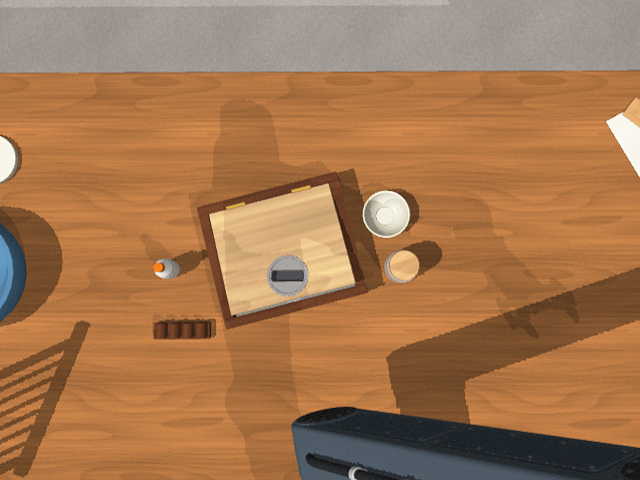

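View pics/scene0.png

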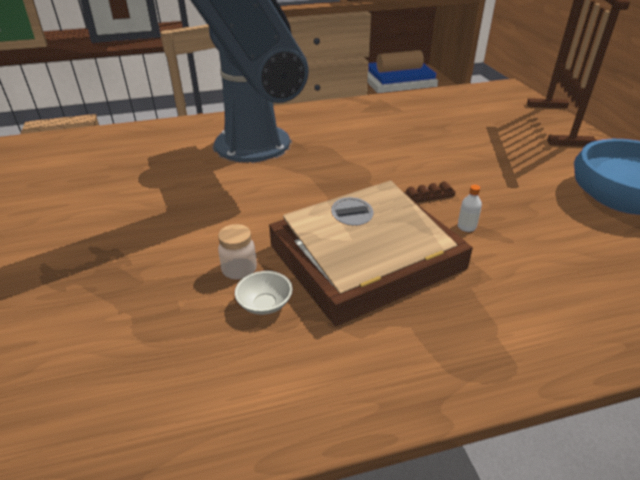

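The top view shows the frame yawed about 14° ccw, with the fastener disc at (288,275) and the slot running about (272,276)–(304,274). The jar is at (402,265), dish at (386,214), glue at (166,268) and brush rest at (183,329). The scene view confirms that the panel is ajar.

Run:
```python
from h import *
im=cv2.imread('pics/top0.png'); d=np.load('top0.npy'); m,Rm,o=cam('top')
def onplane(px,z):
    px=np.atleast_2d(px).astype(float)
    r=np.stack([(px[:,0]-m['cx'])/m['fx'],-(px[:,1]-m['cy'])/m['fy'],-np.ones(len(px))],-1)@Rm.T
    return o+r*((z-o[2])/r[:,2])[:,None]
c=cloud('top',d); z=c[...,2]
roi=np.zeros(z.shape,bool); roi[165:335,190:378]=1
k=(roi&(z>.035)&(z<.12)).astype(np.uint8)
k=cv2.morphologyEx(k,cv2.MORPH_OPEN,np.ones((5,5)))
n,l,st,_=cv2.connectedComponentsWithStats(k); k=(l==1+np.argmax(st[1:,4])).astype(np.uint8)
ct=max(cv2.findContours(k,0,2)[0],key=cv2.contourArea)[:,0]
P=onplane(ct,.055)[:,:2]; (cx,cy),sz,a=cv2.minAreaRect(P.astype(np.float32)); print('frame',cx,cy,sz,a)
# panel plane
B=np.zeros(z.shape,bool); B[200:300,225:340]=1
light=B&(im[...,2]>150)&(z>.05)&(z<.1)
A=c[light]; co=np.linalg.lstsq(np.c_[A[:,:2],np.ones(len(A))],A[:,2],rcond=None)[0]
r=A[:,2]-np.c_[A[:,:2],np.ones(len(A))]@co; g=abs(r)<.008
co=np.linalg.lstsq(np.c_[A[g,:2],np.ones(g.sum())],A[g,2],rcond=None)[0]; print('plane',co,np.arctan(np.hypot(*co[:2])),np.degrees(np.arctan2(-co[1],-co[0])))
g=cv2.cvtColor(im,cv2.COLOR_BGR2GRAY); crop=np.zeros_like(g); crop[255:296,268:309]=1
s=((g<85)&(crop>0)).astype(np.uint8); n,l,st,ce=cv2.connectedComponentsWithStats(s); i=1+np.argmax(st[1:,4]); print('slot px',st[i],ce[i])
rr=cv2.minAreaRect(np.argwhere(l==i)[:,::-1].astype(np.float32)); print(rr)
bx=cv2.boxPoints(rr); zz=.077
print(onplane(bx,.07).round(4), onplane(ce[i],.066))
sat=cv2.cvtColor(im,cv2.COLOR_BGR2HSV)[...,1]; crop[:]=0;crop[248:304,258:318]=1
dm=((sat<50)&(crop>0)).astype(np.uint8); e=max(cv2.findContours(dm,0,1)[0],key=cv2.contourArea); E=cv2.fitEllipse(cv2.convexHull(e)); print('ring',E, onplane(E[0],.077))
v=cv2.resize(im[240:310,240:340],None,fx=6,fy=6,interpolation=2); cv2.imwrite('pics/crop.png',v)
for n,px,h in [('jar',(402,266),.085),('dish',(386,214),.035),('glue',(160,268),.1),('brush',(183,329),.028)]: print(n,onplane(px,h).round(3))
```

```text
frame 0.5484253168106079 0.14295831322669983 (0.2594594955444336, 0.29991403222084045) 14.609786987304688
plane [-0.13125567 -0.03168881  0.14604876] 0.13421502715485606 13.573076510659693
slot px [271 271  33  10 311] [287.16720257 275.5755627 ]
((287.0, 275.5), (9.0, 32.0), 90.0)
[[0.504  0.1618 0.07  ]
 [0.5041 0.0969 0.07  ]
 [0.4859 0.0968 0.07  ]
 [0.4858 0.1616 0.07  ]] [[0.49493852 0.12918578 0.066     ]]
ring ((287.1446228027344, 275.2322082519531), (40.3193244934082, 41.18502426147461), 64.73821258544922) [[0.49531962 0.12847152 0.077     ]]
jar [[ 0.514 -0.102  0.085]]
dish [[ 0.625 -0.075  0.035]]
glue [[0.509 0.38  0.1  ]]
brush [[0.385 0.348 0.028]]
```

View pics/crop.png

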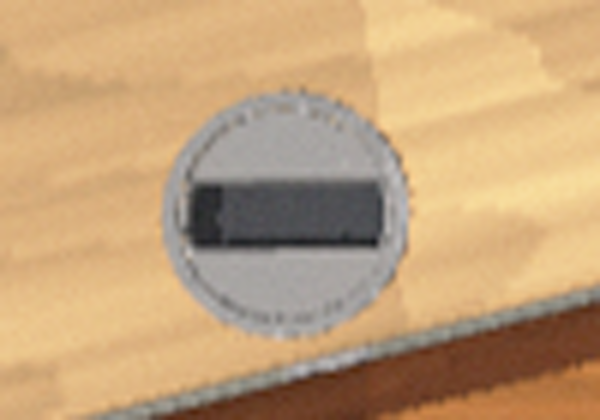

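The crop shows the slot lying almost along world y, with ring and slot centres agreeing at about (0.495, 0.1285). The frame fit of 259×300 mm at yaw 14.6° predicts (0.494, 0.129), so I'm moving to a hover there.

```bash
R1='x'; python3 -m crank '[{"dp":[0.051,-0.057,0.002],"delta_rot":[0,0,0],"fingers":-1},{"dp":[0.051,-0.057,0.002],"delta_rot":[0,0,0],"fingers":-1},{"dp":[0.051,-0.057,0.002],"delta_rot":[0,0,0],"fingers":-1},{"dp":[0.051,-0.057,0.002],"delta_rot":[0,0,0],"fingers":-1},{"dp":[0.051,-0.057,0.002],"delta_rot":[0,0,0],"fingers":-1},{"dp":[0.051,-0.057,0.002],"delta_rot":[0,0,0],"fingers":-1},{"dp":[0.051,-0.057,0.002],"delta_rot":[0,0,0],"fingers":-1},{"dp":[0.051,-0.057,0.002],"delta_rot":[0,0,0],"fingers":-1},{"dp":[0.051,-0.057,0.002],"delta_rot":[0,0,0],"fingers":-1},{"dp":[0.051,-0.057,0.002],"delta_rot":[0,0,0],"fingers":-1},{"dp":[0.051,-0.057,0.002],"delta_rot":[0,0,0],"fingers":-1},{"dp":[0.051,-0.057,0.002],"delta_rot":[0,0,0],"fingers":-1}]'
python3 -m crank '[{"dp":[0.051,-0.057,0.002],"delta_rot":[0,0,0],"fingers":-1},{"dp":[0.051,-0.057,0.002],"delta_rot":[0,0,0],"fingers":-1},{"dp":[0.051,-0.057,0.002],"delta_rot":[0,0,0],"fingers":-1},{"dp":[0.051,-0.057,0.002],"delta_rot":[0,0,0],"fingers":-1},{"dp":[0.051,-0.057,0.002],"delta_rot":[0,0,0],"fingers":-1},{"dp":[0.051,-0.057,0.002],"delta_rot":[0,0,0],"fingers":-1},{"dp":[0.051,-0.057,0.002],"delta_rot":[0,0,0],"fingers":-1},{"dp":[0.051,-0.057,0.002],"delta_rot":[0,0,0],"fingers":-1}]'
python3 -m crank '[{"dp":[0,0,0],"delta_rot":[0,0,-0.0184],"fingers":-1},{"dp":[0,0,0],"delta_rot":[0,0,-0.0184],"fingers":-1},{"dp":[0,0,0],"delta_rot":[0,0,-0.0184],"fingers":-1},{"dp":[0,0,0],"delta_rot":[0,0,-0.0184],"fingers":-1},{"dp":[0,0,0],"delta_rot":[0,0,-0.0184],"fingers":-1},{"dp":[0,0,0],"delta_rot":[0,0,-0.0184],"fingers":-1},{"dp":[0,0,0],"delta_rot":[0,0,-0.0184],"fingers":-1},{"dp":[0,0,0],"delta_rot":[0,0,-0.0184],"fingers":-1},{"dp":[0,0,0],"delta_rot":[0,0,-0.0184],"fingers":-1},{"dp":[0,0,0],"delta_rot":[0,0,-0.0184],"fingers":-1},{"dp":[0,0,0],"delta_rot":[0,0,-0.0184],"fingers":-1},{"dp":[0,0,0],"delta_rot":[0,0,-0.0184],"fingers":-1}]'
python3 -m crank '[{"dp":[0,0,0],"delta_rot":[0,0,-0.0184],"fingers":-1},{"dp":[0,0,0],"delta_rot":[0,0,-0.0184],"fingers":-1},{"dp":[0,0,0],"delta_rot":[0,0,-0.0184],"fingers":-1},{"dp":[0,0,0],"delta_rot":[0,0,-0.0184],"fingers":-1},{"dp":[0,0,0],"delta_rot":[0,0,-0.0184],"fingers":-1},{"dp":[0,0,0],"delta_rot":[0,0,-0.0184],"fingers":-1},{"dp":[0,0,0],"delta_rot":[0,0,-0.0184],"fingers":-1},{"dp":[0,0,0],"delta_rot":[0,0,-0.0184],"fingers":-1},{"dp":[0,0,0],"delta_rot":[0,0,-0.0184],"fingers":-1},{"dp":[0,0,0],"delta_rot":[0,0,-0.0184],"fingers":-1},{"dp":[0,0,0],"delta_rot":[0,0,-0.0184],"fingers":-1},{"dp":[0,0,0],"delta_rot":[0,0,-0.0184],"fingers":-1}]'
python3 - <<'E'
from h import *
s=manip.sense(); print(s['t'],s['q'].round(3),s['tcp_pos'],R.from_quat(s['tool_rot']).as_matrix().round(4))
m=manip.camera_model('wrist'); print(m); p,d=manip.snapshot('wrist'); cv2.imwrite('pics/w1.png',p[:,:,::-1]); np.save('w1.npy',d); np.save('w1m.npy',m,allow_pickle=True)
E
```

```text
t: 1.1
tcp_pos: [0.3865, -0.1545, 0.2918]
tool_rot: [0.984, 0.18, -0.0, -0.0]
force: [0.3, -0.2, 0.0]
finger_gap: 0.0
gripper_force: 0.0
t: 1.77
tcp_pos: [0.4965, 0.1312, 0.2836]
tool_rot: [0.984, 0.18, -0.0, 0.0]
force: [0.5, -0.8, 0.1]
finger_gap: -0.002
gripper_force: 0.0
t: 2.77
tcp_pos: [0.4962, 0.1291, 0.2836]
tool_rot: [0.639, 0.769, -0.0, -0.0]
force: [1.0, 0.6, 0.5]
finger_gap: 0.0
gripper_force: 0.0
t: 3.77
tcp_pos: [0.4962, 0.1291, 0.2836]
tool_rot: [-0.0, 1.0, -0.0, -0.0]
force: [0.1, -0.1, 0.4]
finger_gap: 0.002
gripper_force: 0.0
3.7667 [ 0.036  0.405  1.733  0.     1.004 -1.535] [0.4961959  0.12911037 0.28355397] [[-1.e+00 -6.e-04 -9.e-04]
 [-6.e-04  1.e+00 -0.e+00]
 [ 9.e-04 -0.e+00 -1.e+00]]
{'fx': 354.30312109603346, 'fy': 354.30312109603346, 'cx': 322.30576417229236, 'cy': 238.48875611055146, 'origin': array([0.41508622, 0.12849848, 0.35330405]), 'attitude': array([-0.1109795 , -0.1108533 ,  0.69876652,  0.69794014])}
```

View pics/w1.png

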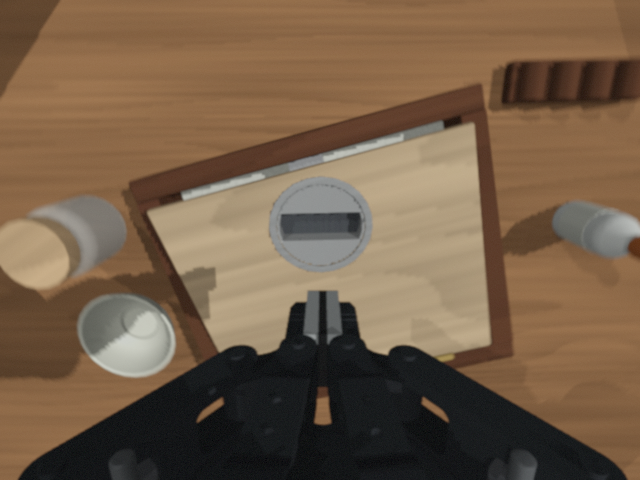

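The wrist view shows the disc centred at about (320,224), the slot from (281,214) to (360,240), and the shut fingertips ending at about (323,291).

Run:
```python
from h import *
im=cv2.imread('pics/w1.png'); d=np.load('w1.npy'); m=np.load('w1m.npy',allow_pickle=True).item()
Rm=R.from_quat(m['attitude']).as_matrix(); o=m['origin']
def proj(P):
    q=(np.atleast_2d(P)-o)@Rm; return np.c_[m['cx']+m['fx']*q[:,0]/-q[:,2], m['cy']-m['fy']*q[:,1]/-q[:,2]]
def onpl(px,n,p0):
    px=np.atleast_2d(px).astype(float)
    r=np.stack([(px[:,0]-m['cx'])/m['fx'],-(px[:,1]-m['cy'])/m['fy'],-np.ones(len(px))],-1)@Rm.T
    return o+r*(((p0-o)@n)/(r@n))[:,None]
T=np.array([.4962,.1291,.2836-.073])
print('tip corners pred',proj(T+np.array([[x,y,0] for x in(-.011,.011) for y in(-.0145,.0145)])).round(1))
n=np.array([.131,.0335,1]); n/=np.linalg.norm(n)
p0=np.array([.4945,.1287,.077])
# ring
hsv=cv2.cvtColor(im,cv2.COLOR_BGR2HSV); g=im.mean(2)
crop=np.zeros(g.shape,np.uint8); crop[172:276,264:378]=1
dm=((hsv[...,1]<60)&(crop>0)).astype(np.uint8); e=max(cv2.findContours(dm,0,1)[0],key=cv2.contourArea); E=cv2.fitEllipse(cv2.convexHull(e)); print('ring',E,onpl(E[0],n,p0).round(4))
crop[:]=0; crop[205:250,270:372]=1
# subpixel slot edges: row gradient in columns 290..350
top=[];bot=[]
for u in range(288,354,4):
    col=cv2.GaussianBlur(im[:,u-1:u+2].mean(2).mean(1)[:,None].astype(np.float32),(1,3),0)[:,0]
    t=np.where(np.diff(col[205:225])<0,np.diff(col[205:225]),0); b=np.diff(col[230:250]);b=np.where(b>0,b,0)
    top.append((u,205.5+(t*np.arange(19)).sum()/t.sum())); bot.append((u,230.5+(b*np.arange(19)).sum()/b.sum()))
for nm,q in(('near',top),('far',bot)):
    q=np.array(q); f=np.polyfit(q[:,0],q[:,1],1); print(nm,f,'resid',np.abs(q[:,1]-np.polyval(f,q[:,0])).max())
    W=onpl([(u,np.polyval(f,u)) for u in(281,320.5,360)],n,p0); print(W.round(4),'ang',np.degrees(np.arctan2(W[0,0]-W[2,0],W[2,1]-W[0,1])))
Q=np.load('w1.npy'); v,u=np.mgrid[0:480,0:640]
c=np.stack([(u-m['cx'])/m['fx']*d,-(v-m['cy'])/m['fy']*d,-d],-1)@Rm.T+o
def med(a,b,cc,dd): return np.median(c[a:b,cc:dd].reshape(-1,3),0).round(4)
print('disc above/below slot',med(192,206,305,335),med(250,262,305,335),'slot floor',med(222,234,300,340),'tip',med(294,300,312,318))
w=cv2.resize(im[170:310,260:380],None,fx=5,fy=5,interpolation=2)
for P in proj(T+np.array([[x,y,0] for x in(-.011,.011) for y in(-.0145,.0145)])): cv2.circle(w,(int((P[0]-260)*5),int((P[1]-170)*5)),3,(0,0,255),-1)
cv2.imwrite('pics/w1c.png',w[:,:])
```

```text
tip corners pred [[291.  289. ]
 [356.2 289.1]
 [292.2 332. ]
 [354.8 332.1]]
ring ((320.37701416015625, 223.97120666503906), (96.55776977539062, 104.7699203491211), 85.36538696289062) [[0.4927 0.1269 0.0773]]
near [-1.92319588e-02  2.18811482e+02] resid 0.22731133607638299
[[0.4834 0.0957 0.0796]
 [0.483  0.127  0.0786]
 [0.4826 0.1586 0.0776]] ang 0.7519103626309737
far [-2.77449635e-02  2.45795796e+02] resid 0.501465015287522
[[0.5048 0.0946 0.0768]
 [0.5041 0.127  0.0758]
 [0.5035 0.1596 0.0748]] ang 1.1741123669165374
disc above/below slot [0.471  0.1266 0.08  ] [0.5214 0.1262 0.0735] slot floor [0.5001 0.1261 0.0622] tip [0.4838 0.1253 0.2207]
```

View pics/w1c.png

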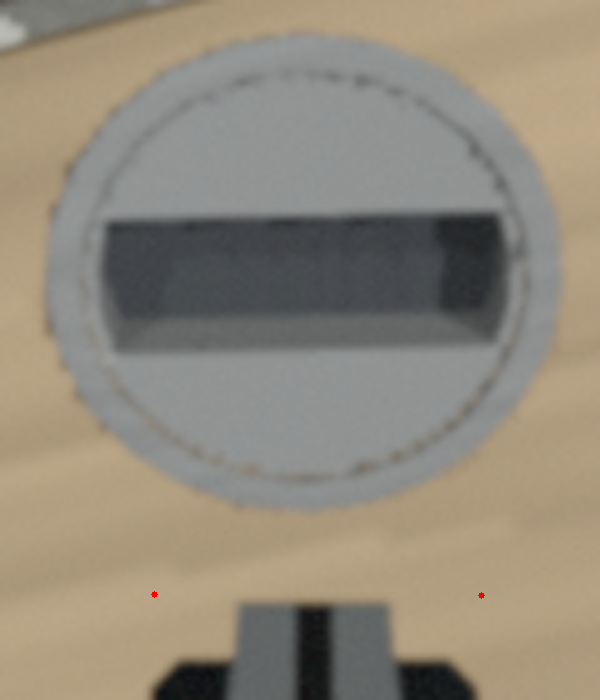

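The tip is thin, about 13 mm over both shut fingers, with roughly 20 mm of it free. So I'll insert it shut with tool y across the slot, which leaves ±5 mm of room, then press and spread the fingers against the walls to turn.

```bash
python3 -m crank '[{"dp":[0,0,0],"delta_rot":[0,0,0.0193],"fingers":-1},{"dp":[0,0,0],"delta_rot":[0,0,0.0193],"fingers":-1},{"dp":[0,0,0],"delta_rot":[0,0,0.0193],"fingers":-1},{"dp":[0,0,0],"delta_rot":[0,0,0.0193],"fingers":-1},{"dp":[0,0,0],"delta_rot":[0,0,0.0193],"fingers":-1},{"dp":[0,0,0],"delta_rot":[0,0,0.0193],"fingers":-1},{"dp":[0,0,0],"delta_rot":[0,0,0.0193],"fingers":-1},{"dp":[0,0,0],"delta_rot":[0,0,0.0193],"fingers":-1},{"dp":[0,0,0],"delta_rot":[0,0,0.0193],"fingers":-1},{"dp":[0,0,0],"delta_rot":[0,0,0.0193],"fingers":-1},{"dp":[0,0,0],"delta_rot":[0,0,0.0193],"fingers":-1},{"dp":[0,0,0],"delta_rot":[0,0,0.0193],"fingers":-1}]'
python3 -m crank '[{"dp":[-0.0026,-0.0054,0],"delta_rot":[0,0,0.0156],"fingers":-1},{"dp":[0,0,0.06],"delta_rot":[0,0,0],"fingers":-1},{"dp":[0,0,0.06],"delta_rot":[0,0,0],"fingers":-1},{"dp":[0,0,0.06],"delta_rot":[0,0,0],"fingers":-1},{"dp":[0,0,0.05],"delta_rot":[0,0,0],"fingers":-1},{"dp":[0,0,0],"delta_rot":[0,0,0],"fingers":-1},{"dp":[0,0,0],"delta_rot":[0,0,0],"fingers":-1},{"dp":[0,0,0],"delta_rot":[0,0,0],"fingers":-1}]'
python3 - <<'E'
from h import *
s=manip.sense(); print(s['t'],s['q'].round(3),s['tcp_pos'],R.from_quat(s['tool_rot']).as_matrix().round(4))
p,d=manip.snapshot('wrist'); cv2.imwrite('pics/w2.png',p[:,:,::-1])
E
```

```text
t: 4.82
tcp_pos: [0.4962, 0.1291, 0.2836]
tool_rot: [0.67, 0.742, -0.0, -0.0]
force: [0.2, -0.3, -1.3]
finger_gap: -0.001
gripper_force: 0.0
t: 5.48
tcp_pos: [0.4946, 0.1276, 0.1697]
tool_rot: [0.703, 0.711, 0.001, 0.0]
force: [-0.2, 0.4, 1.2]
finger_gap: 0.001
gripper_force: 0.0
5.4833 [0.033 0.587 1.834 0.    0.718 0.022] [0.49460517 0.12757453 0.16973874] [[-1.150e-02  9.999e-01  1.400e-03]
 [ 9.999e-01  1.150e-02  1.000e-04]
 [ 1.000e-04  1.400e-03 -1.000e+00]]
```

View pics/w2.png

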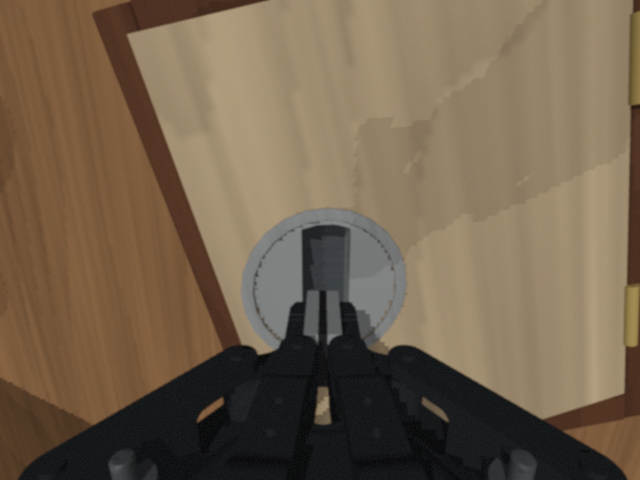

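The wrist view shows the shut tip (305–341, row 291) in line with the slot (302–350, rows 225–290). I'm going down into the slot.

```bash
python3 -m crank '[{"dp":[0,0,0.02],"delta_rot":[0,0,0],"fingers":-1},{"dp":[0,0,0.02],"delta_rot":[0,0,0],"fingers":-1},{"dp":[0,0,0.02],"delta_rot":[0,0,0],"fingers":-1},{"dp":[0,0,0],"delta_rot":[0,0,0],"fingers":-1}]'
python3 -m crank '[{"dp":[0,-0.001,0.01],"delta_rot":[0,0,0],"fingers":-1},{"dp":[0,-0.001,0.01],"delta_rot":[0,0,0],"fingers":-1},{"dp":[0,-0.001,0.01],"delta_rot":[0,0,0],"fingers":-1},{"dp":[0,-0.001,0.01],"delta_rot":[0,0,0],"fingers":-1},{"dp":[0,0,0],"delta_rot":[0,0,0],"fingers":-1},{"dp":[0,0,0],"delta_rot":[0,0,0],"fingers":-1}]'
```

```text
t: 5.87
tcp_pos: [0.4932, 0.1274, 0.1374]
tool_rot: [0.703, 0.711, -0.001, -0.001]
force: [0.8, 0.5, 0.3]
finger_gap: 0.001
gripper_force: 0.6
t: 6.37
tcp_pos: [0.4925, 0.1274, 0.1205]
tool_rot: [0.703, 0.712, 0.001, 0.001]
force: [-2.1, -0.9, 16.7]
finger_gap: 0.001
gripper_force: 8.6
```

Run:
```python
from h import *
s=manip.sense(); print(s['force'],s['ft_torque'],s['tcp_pos'])
p,d=manip.snapshot('wrist'); cv2.imwrite('pics/w3.png',p[:,:,::-1])
c=cloud('wrist',d)
print(c[100,300].round(4),c[150,500].round(4),c[60,200].round(4),c[100,560].round(4))
B=c[60:200,250:560].reshape(-1,3); A=np.c_[B[:,:2],np.ones(len(B))]; co=np.linalg.lstsq(A,B[:,2],rcond=None)[0]; print(co, co@[.4923,.1284,1])
```

```text
[-2.07094462 -0.90621743 16.74464142] [-0.2749763   0.53565982  0.03340825] [0.49245798 0.12736669 0.12048222]
[0.4822 0.2141 0.0556] [0.5566 0.1977 0.0545] [0.4477 0.2265 0.0546] [0.5745 0.2153 0.0555]
[-0.01496769  0.00658579  0.06160412] 0.05508113829852173
```

View pics/w3.png

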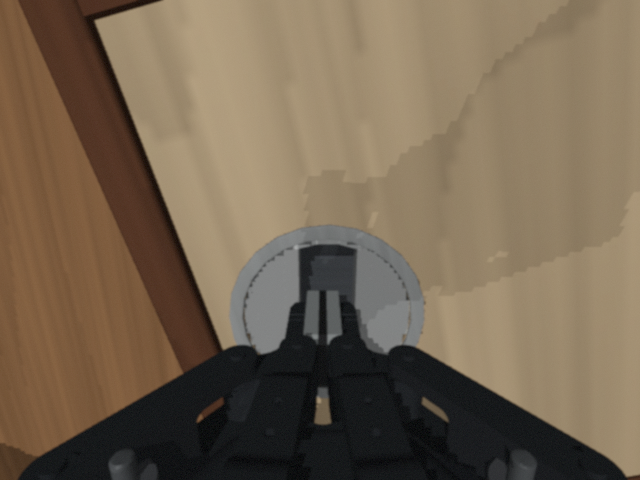

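The panel is flush, with a measured height of 55 mm at the fastener, and the tip is in the slot with 17 N down. Next I spread the fingers against the slot walls.

```bash
python3 -m crank '[{"dp":[0,0,0],"delta_rot":[0,0,0],"fingers":-0.7},{"dp":[0,0,0],"delta_rot":[0,0,0],"fingers":-0.7},{"dp":[0,0,0],"delta_rot":[0,0,0],"fingers":-0.7},{"dp":[0,0,0],"delta_rot":[0,0,0],"fingers":-0.7},{"dp":[0,0,0],"delta_rot":[0,0,0],"fingers":-0.7},{"dp":[0,0,0],"delta_rot":[0,0,0],"fingers":-0.7}]' 20; python3 -c "
from h import *
s=manip.sense();print(s['force'],s['ft_torque'],s['tcp_pos'],s['finger_gap'])"
```

```text
t: 6.92
tcp_pos: [0.494, 0.1274, 0.121]
tool_rot: [0.703, 0.711, 0.002, 0.002]
force: [-1.0, -1.7, 18.4]
finger_gap: 0.137
gripper_force: 35.2
[-0.95401924 -1.65043206 18.36902372] [-0.24903165  0.04005456 -0.02053946] [0.49398484 0.12743805 0.12098145] 0.13685304331607984
```

```bash
python3 -m crank '[{"dp":[0,0.002,0],"delta_rot":[0,0,0.011],"fingers":-0.7},{"dp":[0,0,0],"delta_rot":[0,0,0.011],"fingers":-0.7},{"dp":[0,0,0],"delta_rot":[0,0,0.011],"fingers":-0.7},{"dp":[0,0,0],"delta_rot":[0,0,0.011],"fingers":-0.7},{"dp":[0,0,0],"delta_rot":[0,0,0.011],"fingers":-0.7},{"dp":[0,0,0],"delta_rot":[0,0,0.011],"fingers":-0.7},{"dp":[0,0,0],"delta_rot":[0,0,0.011],"fingers":-0.7},{"dp":[0,0,0],"delta_rot":[0,0,0.011],"fingers":-0.7},{"dp":[0,0,0],"delta_rot":[0,0,0.011],"fingers":-0.7},{"dp":[0,0,0],"delta_rot":[0,0,0.011],"fingers":-0.7},{"dp":[0,0,0],"delta_rot":[0,0,0.011],"fingers":-0.7},{"dp":[0,0,0],"delta_rot":[0,0,0],"fingers":-0.7}]'; python3 -c "
from h import *
s=manip.sense();print(s['force'],s['ft_torque'],s['tcp_pos'],s['finger_gap'],s['q'][5],R.from_quat(s['tool_rot']).as_matrix()[:,0])"
```

```text
t: 7.92
tcp_pos: [0.4943, 0.1274, 0.121]
tool_rot: [0.917, 0.399, 0.002, 0.001]
force: [-1.8, -1.3, 19.4]
finger_gap: 0.134
gripper_force: 35.3
[-1.75280989 -1.3279137  19.41472619] [-0.32258869  0.21447123 -0.09368178] [0.49428191 0.1273978  0.12096184] 0.1337228595180686 0.7836165621535969 [0.68162735 0.73169317 0.0030423 ]
```

```bash
python3 -m crank '[{"dp":[0,0,0],"delta_rot":[0,0,0.011],"fingers":-0.7},{"dp":[0,0,0],"delta_rot":[0,0,0.011],"fingers":-0.7},{"dp":[0,0,0],"delta_rot":[0,0,0.011],"fingers":-0.7},{"dp":[0,0,0],"delta_rot":[0,0,0.011],"fingers":-0.7},{"dp":[0,0,0],"delta_rot":[0,0,0.011],"fingers":-0.7},{"dp":[0,0,0],"delta_rot":[0,0,0.011],"fingers":-0.7},{"dp":[0,0,0],"delta_rot":[0,0,0.011],"fingers":-0.7},{"dp":[0,0,0],"delta_rot":[0,0,0.011],"fingers":-0.7},{"dp":[0,0,0],"delta_rot":[0,0,0.011],"fingers":-0.7},{"dp":[0,0,0],"delta_rot":[0,0,0],"fingers":-0.7}]'; python3 -c "
from h import *
s=manip.sense();print(s['force'],s['ft_torque'],s['tcp_pos'],s['finger_gap'],R.from_quat(s['tool_rot']).as_euler('zyx',degrees=True))"
```

```text
t: 8.75
tcp_pos: [0.494, 0.1273, 0.1209]
tool_rot: [0.995, 0.101, 0.002, 0.001]
force: [-2.4, -1.2, 20.2]
finger_gap: 0.142
gripper_force: 37.4
[-2.36079989 -1.1791043  20.15444427] [-0.34245316  0.36109582  0.67860871] [0.49401264 0.12728896 0.12092204] 0.14224750144222395 [-11.63086798   0.22640426 179.9312679 ]
```

The twist torque has risen to 0.68 N m at yaw 11.6°, so the fastener is on its stop. I'm shutting the fingers and lifting straight clear.

```bash
python3 -m crank '[{"dp":[0,0,0],"delta_rot":[0,0,0],"fingers":-1},{"dp":[0,0,0],"delta_rot":[0,0,0],"fingers":-1},{"dp":[0,0,0],"delta_rot":[0,0,0],"fingers":-1},{"dp":[0,0,0],"delta_rot":[0,0,0],"fingers":-1},{"dp":[0,0,-0.01],"delta_rot":[0,0,0],"fingers":-1},{"dp":[0,0,-0.02],"delta_rot":[0,0,0],"fingers":-1},{"dp":[0,0,-0.04],"delta_rot":[0,0,0],"fingers":-1},{"dp":[0,0,-0.06],"delta_rot":[0,0,0],"fingers":-1},{"dp":[0,0,-0.06],"delta_rot":[0,0,0],"fingers":-1},{"dp":[0,0,-0.06],"delta_rot":[0,0,0],"fingers":-1},{"dp":[0,0,0],"delta_rot":[0,0,0],"fingers":-1},{"dp":[0,0,0],"delta_rot":[0,0,0],"fingers":-1}]'
python3 - <<'E'
from h import *
s=manip.sense(); print(s['force'],s['tcp_pos'])
p,d=manip.snapshot('wrist'); cv2.imwrite('pics/w4.png',p[:,:,::-1])
c=cloud('wrist',d); print(c[150:290:20,240].round(4), c[150:290:20,400].round(4))
E
```

```text
t: 9.75
tcp_pos: [0.4936, 0.1276, 0.2456]
tool_rot: [0.995, 0.1, 0.002, 0.0]
force: [-0.4, -0.3, 0.2]
finger_gap: -0.003
gripper_force: 0.0
[-0.38597898 -0.25400327  0.21629537] [0.49360094 0.12756446 0.24559487]
[[0.5397 0.1964 0.0551]
 [0.5254 0.1949 0.0533]
 [0.5113 0.1926 0.0555]
 [0.496  0.1908 0.0544]
 [0.481  0.1885 0.0561]
 [0.4645 0.1866 0.0551]
 [0.448  0.1844 0.0555]] [[0.5624 0.0849 0.0547]
 [0.5487 0.0809 0.0535]
 [0.5345 0.0769 0.0535]
 [0.5201 0.0732 0.0548]
 [0.5049 0.069  0.0545]
 [0.49   0.0654 0.0569]
 [0.4736 0.0607 0.0562]]
```

View pics/w4.png

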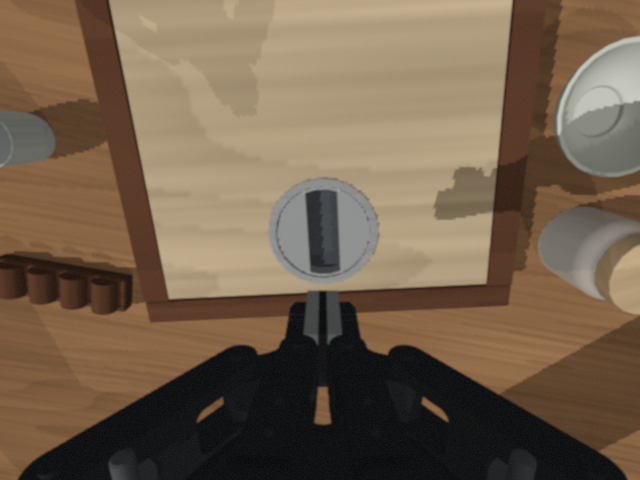

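The slot, from (320,192) to (325,272), is square to the near rail. The panel is flush at about 55 mm and the bystanders look undisturbed, so I'm handing in.

```bash
python3 -c "
from station import manip
print(manip.sign_off())"
```

```text
the job is handed in; nothing more can be done
None
```

The panel is shut flush and the fastener is turned to its stop and locked; the arm is clear, none of the bystanders was touched, and the job was handed in at about 10 s (no verdict was shown).

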